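# Disconnect a nipple from its quick coupling and park it

## Task

The red-headed nipple is locked in the upright quick coupling on the aluminium manifold. Push the coupling's sprung sleeve down by its blue ring, gently and no harder than needed, until the nipple is released, then pull the nipple straight out so that the sleeve springs back up, and stand the nipple fully home in the hole of the grey parking dock. Never wrench at the nipple while it is locked, and leave the other things where they are.

Things in the scene. Friction and masses are not known exactly. Their poses are not given: they have to be found in the camera images.
- manifold: Fixed aluminium block, 80 x 80 mm, top at 31 mm, on a dark steel foot 104 (x) x 84 (y) x 8 mm; a quick coupling stands upright on its centre. Origin: centre of the underside, z up. More than 30 N from the fingers on it or anything on it is too hard.
- coupling_mouth (a point): Centre of the mouth of the coupling's fixed steel tube (outside diameter 28, bore 20 mm), 75 mm above the manifold's origin; z up. Round the tube slides the sprung sleeve, a threaded tube of outside diameter 36 mm whose top lies 2.5 mm below this point when forward (up).
- ring_low (a point): Point on the coupling's axis 58 mm above the manifold's origin. The blue press ring (outside diameter 69, inside 38, 7 mm thick) is fixed on the sleeve's thread at a height that differs each time and is not reported: with the sleeve up, its flat top lies 0 to 15 mm above this point: find it by touch. Fingers opened about 44 mm set down on it either side of the nipple's head push it well.
- sleeve (a joint): Retraction of the sleeve in m: 0 = forward (up), 0.0072 = fully retracted (down), at a firm rubber stop. Pushing the ring takes about 4 N at first, 9 N near full travel, and rises steeply at the stop. The jaws free the nipple at about 0.006. Let go, the sleeve springs back; a nipple that has popped up holds it at about 0.006 until drawn out, when it snaps to 0.
- nipple: Loose brass nipple, about 0.12 kg, 58 mm long. Origin: centre of its lower end, z along the axis to the head. Shank diameter 18 mm from 0 to 30 mm (locking groove 10 to 17 mm, lower end chamfered), collar diameter 26 mm from 30 to 33 mm, head above. Locked, its origin is 46 to 47 mm above the manifold's; freed, an inner spring pops it up to about 52 mm, where it stays.
- nipple_head (a point): Middle of the nipple's red ribbed round head, diameter 20 to 21 mm, 25 mm high, 45.5 mm above the nipple's origin: grip here. Freed and popped up, the nipple slides up out of the coupling against a light drag (about 5 N) and is clear after 25 mm. Still locked it will not come: a pull of 25 N or more is too hard.
- dock: Fixed grey plastic parking block, 80 x 80 x 40 mm. Origin: centre of the underside. One round blind hole in the middle of its top.
- dock_hole0 (a point): Centre of the mouth of the dock's hole, in the dock's top face; z up. The hole is 21 mm in diameter with a 2 mm chamfer and 34 mm deep, so the nipple's shank goes in until its collar rests on the top face (nipple origin 30 mm below this point).
- grease_tin: Bystander: round grey metal tin, diameter 66, 46 mm high. Origin: centre of the underside.
- spool: Bystander: spool of brass wire, diameter 54, 30 mm high. Origin: centre of the underside.
- white_tape: Bystander: roll of white tape lying flat, diameter 72, 19 mm high. Origin: centre of the underside.
- wrench: Bystander: small combination wrench lying flat, 30 x 146 x 6 mm, long along its y. Origin: centre of the underside.
- red_box: Bystander: flat dark red box, 103 x 114 x 30 mm. Origin: centre of the underside.
- glue_bottle: Bystander: white glue bottle with a pointed cap, standing, diameter 38, 114 mm high. Origin: centre of the underside.

How it is judged:
By the outcome, as a careful person would: the job done as asked, in the order asked, and still so for the second after the job is handed in, with the robot touching nothing.
It also fails if it takes over 67 s, if anything falls off the work surface, if the arm or the gripper's body presses on something with over 40 N, if the wrist force passes 120 N, or if a joint passes its speed limit or range.

## Robot

A 7-joint arm with a two-finger parallel gripper is mounted at the origin on a cart in front of the work surface, level with it; the furniture and walls round the work are solid. World frame = base frame: x ahead of the robot, y to its left, z up, the work surface at z = 0. Lengths are in m, angles in rad, forces in N, time in s.
With the tool pointing down it reaches from about 0.35 to 0.9 m from the base axis. Payload 8.1 kg.
Tool frame: the origin (TCP) lies midway between the tips of the shut fingers; the grasp point (between the pads) lies arm.grasp_offset behind it (arm.grasp_offset is the distance from the TCP to the grasp point, in m); z points along the fingers, y is the line along which they close (so a half turn about z gives the same grasp; the last joint's range is limited). The gripper opens to 92 mm and grips with 3 to 60 N. Pads are 19 mm wide; open, the fingers measure 130 mm over their backs; the gripper's body (75 mm by 190 mm) begins 47 mm behind the grasp point.
Start: joints at [-1.284, 0.434, 0.025, 1.573, -0.012, 1.134, -0.075], TCP at [0.238, 0.578, 0.227] pointing down, gripper open.
Joint ranges: [-2.62, 2.62], [-0.44, 2.09], [-1.27, 1.32], [0.08, 2.57], [-1.32, 4.46], [0.12, 2], [-2.74, 2.74]. Speed limits (rad/s): [2.22, 2.22, 3.01, 3.01, 3.14, 3.14, 3.14].

## Interface

Orientations are given as a rotation vector (axis times angle).
In Python, from cell import observe, imaging, arm gives the robot as it stands.
- The arm moves only by the tool apply_moves, never from a script. Its argument "commands" is a list of rows, each a list of 5 numbers: the opening in per cent of the stroke, from 0 (shut) to 100 (fully open), then the shift along the world's x, y, z in units of 0.06 m (1.0 is 0.06 m), then the turn about the world's z in units of 0.5 rad (1.0 is 0.5 rad). A call has 1 to 12 rows; each row shifts and turns the commanded pose from where the row before left it; what a row does not reach is not made up. A row lasts 1/8 s, in which the tool goes at most 62.5 mm and 10.7 degrees, less where a joint would pass 70% of its speed; a pose out of reach is approached as far as the arm can. A call with a number of a shift or a turn outside -1 to 1 is refused whole. A call with a gripper value outside its range is refused whole. The fingers move at their own pace and stop on an object; "newtons" is the grip in N (left out, the last holds). Time passes only in rows, so rows that do not move let the fingers close. It gives the time, the measured TCP pose, the force, the opening and the grip force at its end, in the units of the state.
- observe(): the state, without advancing time (a new reading comes with each control period).
- imaging.get_image(name): name is "scene" or "top" or "wrist"; returns (picture, depth): 384x512x3 uint8, red, green, blue; 384x512 float32, m along the optical axis (not along the pixel's ray), 0 where there is no reading.
- imaging.camera_params(name): a dict with "camera_matrix" (3x3 intrinsics, pixels), "origin" and "rotation" of the camera in the world; the wrist camera has in their place "tool_from_camera" (4x4, takes a point from camera to tool coordinates, whose origin is the TCP and whose axes are the flange's). Camera axes: x right, y up, looking along -z (the intrinsics and any distortion apply to the point x, -y, -z); pixel columns grow to the right and rows downward; lengths in m; the calibration is good to about 2 mm. The wrist camera is an equidistant fisheye: a pixel r from the principal point sees the ray r / f radians off the axis. A picture is of the moment at which its call begins: read the wrist's pose just before it. camera_params takes no time and is no camera call.
- arm.sign_off(): hands the job in; it is judged then, once.
The state is a dict: "clock": time; "joints": joint angles; "dq": joint speeds; "joint_efforts": joint torques, N m; "position": TCP position; "ee_rot": TCP orientation; "force": force on the tool from outside, world axes, zero at the start; "ft_torque": the same for the moment, N m; "width": opening from 0.0 (shut) to 1.0 (fully open); "gripper_force": force on a finger pad.
Only numpy, scipy, OpenCV 4.12 (cv2) and the standard library are available. Lean on these libraries where they do the work, as an engineer would, in place of code of your own. Each camera call takes 0.05 s, during which the arm holds its last target. There are 200 camera calls.

## Working session

There is one attempt and no reset: what is moved stays moved. The work goes in short steps, Python scripts to look and compute and a tool call to move; the robot and the scene stay as the last step left them, time stands still between calls to the robot, and variables do not carry over. Pictures are saved under pics/ and viewed, at most 10 in all, crops included, and the job is handed in when it is done.

Besides the shell and the picture viewer there is one more tool, called after ">>>" by a JSON object that holds its "fn" and its "kwargs", one argument or row to a line. apply_moves: Moves the arm, as the interface text tells. Its arguments: {"type":"object","properties":{"commands":{"type":"array"},"newtons":{"type":"number"}},"required":["commands"]}

```bash
mkdir -p pics; cat > h.py <<'E'
from cell import observe, imaging, arm
import numpy as np, cv2
def grab(n,fn=None):
    s=observe(); im,d=imaging.get_image(n)
    if fn: cv2.imwrite('pics/'+fn,im[:,:,::-1])
    return s,im,d
def cloud(n,d):
    p=imaging.camera_params(n);K=np.array(p['camera_matrix'])
    v,u=np.mgrid[:d.shape[0],:d.shape[1]]
    c=np.stack([(u-K[0,2])/K[0,0]*d,-(v-K[1,2])/K[1,1]*d,-d],-1)
    return c@np.array(p['rotation']).T+np.array(p['origin'])
E
python3 - <<'E'
from h import *
for n in('top','scene'):
    s,im,d=grab(n,n+'0.png'); np.savez(n+'.npz',im=im,d=d,P=cloud(n,d))
    print({k:np.round(v,3).tolist() if k!='name' else v for k,v in imaging.camera_params(n).items() if not isinstance(v,str)})
print(s['clock'],s['position'],s['ee_rot'],s['width'],s['force'],arm.grasp_offset,imaging.camera_params('wrist'))
a=cv2.imread('pics/top0.png');b=cv2.imread('pics/scene0.png')
cv2.imwrite('pics/both.png',cv2.resize(np.vstack([a,b]),(400,600)))
E
```

```text
Traceback (most recent call last):
  File "h.py", line 11, in cloud
    return c@np.array(p['rotation']).T+np.array(p['origin'])
           ~~~~~~~~~~~~~~~~~~~~~~~~~~~^~~~~~~~~~~~~~~~~~~~~~
ValueError: operands could not be broadcast together with shapes (384,512) (3,)
```

View pics/top0.png

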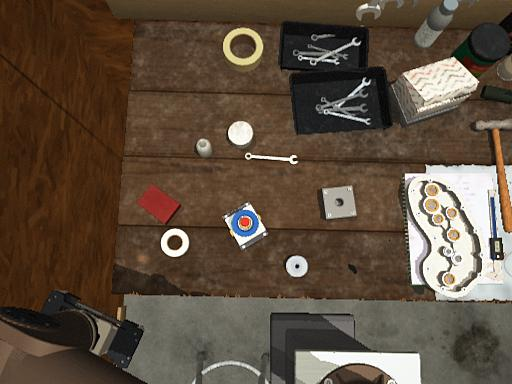

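The top view shows the manifold at about (245,224) with its blue ring and red head, and the grey dock at about (338,202). The rotation appears to be a rotation vector.

```bash
sed -i "s/np.array(p\['rotation'\]).T/cv2.Rodrigues(np.array(p['rotation'],float))[0].T/" h.py
python3 - <<'E'
from h import *
print(imaging.camera_params('wrist')); 
for n in('top','scene'):
    print(imaging.camera_params(n))
    s,im,d=grab(n,n+'0.png'); P=cloud(n,d); np.savez(n+'.npz',im=im,d=d,P=P)
    h=cv2.cvtColor(im,cv2.COLOR_RGB2HSV).astype(int)
    for nm,m in(('blue',(abs(h[...,0]-108)<14)&(h[...,1]>130)&(h[...,2]>60)),('red',((h[...,0]<6)|(h[...,0]>174))&(h[...,1]>150)&(h[...,2]>90))):
        k,l,st,c=cv2.connectedComponentsWithStats(m.astype(np.uint8))
        for i in range(1,k):
            if st[i,4]>25:
                q=P[(l==i)&(d>0)]
                print(n,nm,st[i],c[i].round(1),np.median(q,0).round(4),np.percentile(q[:,2],[5,95]).round(3))
T=np.load('top.npz')['P']
print(T[202,338],T[190,328],T[133,240],T[235,230])
print(s['clock'],s['position'],s['ee_rot'],s['width'],s['force'],arm.grasp_offset)
E
```

```text
{'camera_matrix': array([[297.31863964,   0.        , 257.09228757],
       [  0.        , 297.31863964, 193.45541991],
       [  0.        ,   0.        ,   1.        ]]), 'tool_from_camera': array([[ 1.54227524e-03,  9.58463989e-01,  2.85209401e-01,
         7.58586023e-02],
       [ 9.99998782e-01, -1.40970221e-03, -6.70120120e-04,
        -5.94596588e-04],
       [-2.40225680e-04,  2.85210087e-01, -9.58464996e-01,
        -1.57974785e-01],
       [ 0.00000000e+00,  0.00000000e+00,  0.00000000e+00,
         1.00000000e+00]])}
{'camera_matrix': array([[444.77700846,   0.        , 252.68996523],
       [  0.        , 444.77700846, 187.98317056],
       [  0.        ,   0.        ,   1.        ]]), 'origin': array([0.35124932, 0.28897733, 1.18920617]), 'rotation': array([ 0.13164969, -0.15073798, -1.54151764])}
top blue [491 198   6  40 108] [493.4 217. ] [ 0.5035 -0.3679  0.0153] [0.012 0.02 ]
top blue [232 210  27  26 359] [244.4 222.6] [0.4661 0.2975 0.0709] [0.067 0.075]
top red [137 184  43  40 885] [157.7 203.2] [0.5161 0.526  0.0297] [0.026 0.033]
top red [241 218   8   8  53]
[... 185 characters left out ...]
       ,   0.        ,   1.        ]]), 'origin': array([-0.02800417, -0.37413222,  0.52811317]), 'rotation': array([ 1.06252368, -0.38539307, -0.6744688 ])}
scene blue [210 201  31  14 120] [225.6 208.8] [0.4555 0.2815 0.0717] [0.07  0.073]
scene red [173 176  26  23 411] [186.1 186.4] [0.5079 0.5065 0.0301] [0.017 0.032]
scene red [220 190  10  14 122] [224.5 196.2] [0.4633 0.2898 0.0985] [0.082 0.106]
[0.53491801 0.04605255 0.00537367] [0.5606048  0.07937572 0.04106514] [0.71024862 0.31498843 0.03992879] [0.43933713 0.33440373 0.00153012]
0.1 [0.2373555  0.57768037 0.22601493] [-6.08457421e-01 -3.08195235e+00  2.22550924e-03] 1.0007106641815227 [-0.07230769 -0.34770516 -0.3301055 ] 0.0188
```

View pics/scene0.png

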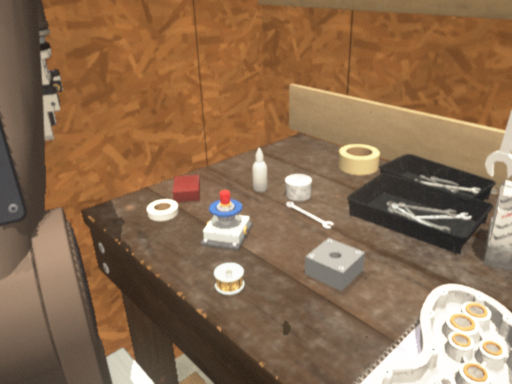

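>>> {"fn": "apply_moves", "kwargs": {
  "commands": [
    [48,0.48,-0.59,0,0],
    [48,0.48,-0.59,0,0],
    [48,0.48,-0.59,0,0],
    [48,0.48,-0.59,0,0],
    [48,0.48,-0.59,0,0],
    [48,0.48,-0.59,0,0],
    [48,0.48,-0.59,0,0],
    [48,0.48,-0.59,0,0],
    [48,0,0,0,0],
    [48,0,0,0,0]
  ],
  "newtons": 20
}}

```text
clock: 1.4
position: [0.4674, 0.2954, 0.2265]
ee_rot: [-0.608, -3.081, -0.0]
force: [0.3, 1.2, -0.1]
width: 0.478
gripper_force: 0.0
```

```bash
cat >> h.py <<'E'
def wray(s,uv):
    """world origin, directions of wrist-camera pixels"""
    p=imaging.camera_params('wrist');K=p['camera_matrix'];M=p['tool_from_camera']
    uv=np.atleast_2d(np.asarray(uv,float))
    a=(uv-K[:2,2])/K[0,0]; r=np.hypot(*a.T)+1e-12
    c=np.stack([np.sin(r)*a[:,0]/r,-np.sin(r)*a[:,1]/r,-np.cos(r)],-1)
    R=cv2.Rodrigues(np.array(s['ee_rot'],float))[0]
    return R@M[:3,3]+np.array(s['position']), c@M[:3,:3].T@R.T
def wplane(s,uv,z):
    o,d=wray(s,uv); return o+d*((z-o[2])/d[:,2])[:,None]
def wcloud(s,d):
    v,u=np.mgrid[:d.shape[0],:d.shape[1]]; uv=np.stack([u.ravel(),v.ravel()],-1)
    p=imaging.camera_params('wrist');K=p['camera_matrix']
    o,w=wray(s,uv); r=np.hypot(*((uv-K[:2,2])/K[0,0]).T)
    return (o+w*(d.ravel()/np.cos(r))[:,None]).reshape(*d.shape,3)
def masks(im):
    h=cv2.cvtColor(im,cv2.COLOR_RGB2HSV).astype(int)
    return (abs(h[...,0]-108)<14)&(h[...,1]>130)&(h[...,2]>50),((h[...,0]<6)|(h[...,0]>174))&(h[...,1]>150)&(h[...,2]>70)
E
python3 - <<'E'
from h import *
s,im,d=grab('wrist','w1.png'); P=wcloud(s,d)
for nm,m in zip(('blue','red'),masks(im)):
    k,l,st,c=cv2.connectedComponentsWithStats(m.astype(np.uint8))
    for i in range(1,k):
        if st[i,4]>100:
            q=P[(l==i)&(d>0)]; print(nm,st[i],c[i].round(1),np.median(q,0).round(4),np.percentile(q[:,2],[5,50,95]).round(4))
            zt=np.percentile(q[:,2],90 if nm=='red' else 60)
            t=q[abs(q[:,2]-zt)<.004]; (x,y),r=cv2.minEnclosingCircle(t[:,:2].astype(np.float32)*1000); print(' top',zt,x,y,r)
print(s['clock'],s['position'],s['force'],s['width'])
E
```

```text
blue [ 232  148   57   60 1566] [259.4 177.3] [0.4685 0.2991 0.0711] [0.0695 0.0711 0.0723]
 top 0.07125964537328598 467.5661315917969 295.4444580078125 33.69548034667969
red [388 111  20  46 380] [397.4 132.9] [0.4911 0.4865 0.0174] [0.0062 0.0174 0.0285]
 top 0.0274588013394683 490.9527282714844 486.8441162109375 31.034912109375
red [248 173  20  23 356] [257.5 184. ] [0.4654 0.2961 0.1043] [0.0921 0.1043 0.1055]
 top 0.10526212422010679 467.2081298828125 295.4556884765625 9.87855339050293
1.4 [0.46742095 0.29536821 0.2265333 ] [ 0.2817691   1.16739112 -0.12722086] 0.4779557399663859
```

View pics/w1.png

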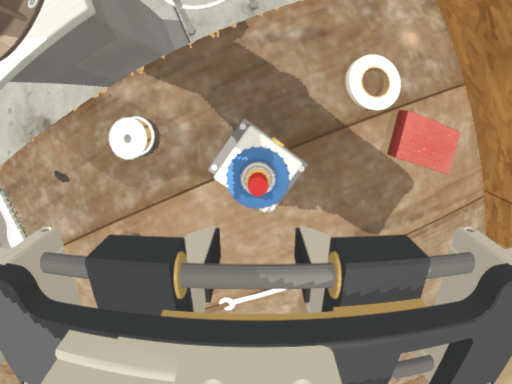

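The wrist view shows the ring at (259,177) and the red head at (257,184). Their axis is at (0.4674, 0.2955), directly below the TCP, and the ring top is at about 0.071.

>>> {"fn": "apply_moves", "kwargs": {
  "commands": [
    [48,0,0,-0.6,0],
    [48,0,0,-0.6,0],
    [48,0,0,-0.6,0],
    [48,0,0,-0.5,0],
    [48,0,0,-0.12,0],
    [48,0,0,0,0]
  ]
}}

```text
clock: 2.2
position: [0.4676, 0.2957, 0.0818]
ee_rot: [-0.607, -3.082, -0.0]
force: [0.2, -0.5, -0.5]
width: 0.479
gripper_force: 0.0
```

>>> {"fn": "apply_moves", "kwargs": {
  "commands": [
    [48,0,0,-0.025,0],
    [48,0,0,-0.025,0],
    [48,0,0,-0.025,0],
    [48,0,0,0,0]
  ]
}}

```text
clock: 2.7
position: [0.4679, 0.2949, 0.0771]
ee_rot: [0.609, 3.082, 0.0]
force: [0.5, 0.3, 0.4]
width: 0.482
gripper_force: 0.0
```

>>> {"fn": "apply_moves", "kwargs": {
  "commands": [
    [48,0,0,-0.025,0],
    [48,0,0,-0.025,0],
    [48,0,0,-0.02,0],
    [48,0,0,0,0]
  ]
}}

```text
clock: 3.2
position: [0.4679, 0.2949, 0.0727]
ee_rot: [-0.609, -3.082, 0.0]
force: [-0.5, -0.1, -0.1]
width: 0.482
gripper_force: 0.0
```

>>> {"fn": "apply_moves", "kwargs": {
  "commands": [
    [48,0,0,-0.02,0],
    [48,0,0,0,0]
  ]
}}

```text
clock: 3.45
position: [0.468, 0.2949, 0.0716]
ee_rot: [0.608, 3.082, 0.0]
force: [-0.9, -0.9, 0.5]
width: 0.478
gripper_force: 0.0
```

>>> {"fn": "apply_moves", "kwargs": {
  "commands": [
    [48,0,0,-0.02,0],
    [48,0,0,0,0]
  ]
}}

```text
clock: 3.7
position: [0.468, 0.295, 0.0706]
ee_rot: [0.608, 3.082, 0.0]
force: [-0.3, -0.8, 4.5]
width: 0.483
gripper_force: 2.3
```

>>> {"fn": "apply_moves", "kwargs": {
  "commands": [
    [48,0,0,-0.02,0],
    [48,0,0,-0.02,0],
    [48,0,0,-0.02,0],
    [48,0,0,0,0]
  ]
}}

```text
clock: 4.2
position: [0.468, 0.295, 0.0671]
ee_rot: [0.609, 3.082, 0.0]
force: [-1.9, -1.3, 7.2]
width: 0.479
gripper_force: 3.3
```

>>> {"fn": "apply_moves", "kwargs": {
  "commands": [
    [48,0,0,-0.02,0],
    [48,0,0,0,0]
  ]
}}

```text
clock: 4.45
position: [0.4681, 0.295, 0.066]
ee_rot: [0.609, 3.082, 0.0]
force: [-2.2, -1.7, 6.0]
width: 0.482
gripper_force: 3.7
```

>>> {"fn": "apply_moves", "kwargs": {
  "commands": [
    [48,0,0,-0.015,0],
    [48,0,0,0,0]
  ]
}}

```text
clock: 4.7
position: [0.468, 0.295, 0.065]
ee_rot: [0.609, 3.082, 0.0]
force: [-1.3, -1.5, 4.5]
width: 0.482
gripper_force: 2.8
```

```bash
cat > head.py <<'E'
from h import *
o=[]
for n in('scene','top'):
    s,im,d=grab(n); P=cloud(n,d); m=masks(im)[1]
    q=P[m&(d>0)&(np.hypot(P[...,0]-.467,P[...,1]-.295)<.03)]; print(n,len(q),np.percentile(q[:,2],[5,50,90,98]).round(4) if len(q) else '')
    m8=m.astype(np.uint8); m8[:,:190]=0; y,x=np.nonzero(m8); k=(x<280)&(y>150)&(y<260); print(y[k].min() if k.any() else '', y[k].max() if k.any() else '',k.sum())
print(s['clock'],s['position'],s['force'])
E
python3 head.py
```

```text
scene 0 
177 198 125
top 0 
  0
4.75 [0.46801308 0.29494398 0.06499537] [-1.53183243 -0.69593354  5.92248234]
```

```bash
python3 - <<'E'
from h import *
s,im,d=grab('scene'); a=cv2.imread('pics/scene0.png')[150:260,165:290];b=im[150:260,165:290,::-1]
cv2.imwrite('pics/c1.png',cv2.resize(np.hstack([a,b]),None,fx=3,fy=3,interpolation=cv2.INTER_CUBIC))
E
```

```text
(no output)
```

View pics/c1.png

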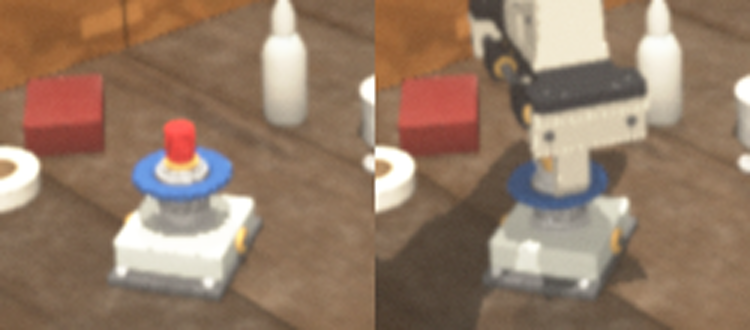

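>>> {"fn": "apply_moves", "kwargs": {
  "commands": [
    [48,0,0,-0.012,0],
    [48,0,0,0,0]
  ]
}}

```text
clock: 5.1
position: [0.468, 0.295, 0.0644]
ee_rot: [0.609, 3.082, 0.001]
force: [-2.4, -0.6, 8.2]
width: 0.479
gripper_force: 4.2
```

>>> {"fn": "apply_moves", "kwargs": {
  "commands": [
    [48,0,0,0,0],
    [48,0,0,0,0]
  ]
}}

```text
clock: 5.35
position: [0.4681, 0.295, 0.0645]
ee_rot: [0.609, 3.082, 0.001]
force: [-2.0, -1.4, 8.4]
width: 0.478
gripper_force: 4.2
```

>>> {"fn": "apply_moves", "kwargs": {
  "commands": [
    [48,0,0,0.025,0],
    [48,0,0,0,0]
  ]
}}

```text
clock: 5.6
position: [0.468, 0.295, 0.0655]
ee_rot: [0.609, 3.082, 0.0]
force: [0.7, -0.2, 1.0]
width: 0.479
gripper_force: 0.6
```

>>> {"fn": "apply_moves", "kwargs": {
  "commands": [
    [48,0,0,0.035,0],
    [48,0,0,0,0]
  ]
}}

```text
clock: 5.85
position: [0.4679, 0.2949, 0.0676]
ee_rot: [0.608, 3.082, 0.0]
force: [-0.2, 0.6, -0.5]
width: 0.48
gripper_force: 0.0
```

>>> {"fn": "apply_moves", "kwargs": {
  "commands": [
    [48,0,0,0.3,0],
    [48,0,0,0.034,0],
    [48,0,0,0,0]
  ]
}}

```text
clock: 6.22
position: [0.4679, 0.295, 0.0875]
ee_rot: [0.608, 3.082, 0.0]
force: [-0.4, -0.6, 0.2]
width: 0.479
gripper_force: 0.0
```

```bash
python3 - <<'E'
from h import *
s,im,d=grab('wrist'); P=wcloud(s,d);K=masks(im)
for m,n in zip(K,('b','r')):
    q=P[m&(d>0)&(np.hypot(P[...,0]-.4675,P[...,1]-.2955)<.04)]; print(n,len(q),len(q) and np.percentile(q,[5,50,95],axis=0).round(4))
print(s['position'],s['force'])
s,im,d=grab('scene');P=cloud('scene',d);m=masks(im)[0]
q=P[m&(d>0)&(np.hypot(P[...,0]-.4675,P[...,1]-.2955)<.045)];print(len(q),np.percentile(q[:,2],[5,50,95]))
E
```

```text
b 3634 [[0.4367 0.2692 0.0635]
 [0.4532 0.303  0.065 ]
 [0.49   0.3251 0.0662]]
r 1240 [[0.4579 0.2886 0.0916]
 [0.4622 0.2976 0.1091]
 [0.4703 0.3045 0.1107]]
[0.46790003 0.29496638 0.08748054] [-0.3683761  -0.62183639  0.24880143]Traceback (most recent call last):
  File "<stdin>", line 7, in <module>
    return _quantile_unchecked(
        a, q, axis, out, overwrite_input, method, keepdims, weights)
    return _ureduce(a,
                    func=_quantile_ureduce_func,
    ...<5 lines>...
                    overwrite_input=overwrite_input,
                    method=method)
    r = func(a, **kwargs)
    result = _quantile(arr,
                       quantiles=q,
    ...<2 lines>...
                       out=out,
                       weights=wgt)
    slices_having_nans = np.isnan(arr[-1, ...])
                                  ~~~^^^^^^^^^
IndexError: index -1 is out of bounds for axis 0 with size 0
```

The nipple has popped up: its head top is now at 0.110 and the sleeve is held down. Next I grip the head.

>>> {"fn": "apply_moves", "kwargs": {
  "commands": [
    [15,0,0,0,0],
    [15,0,0,0,0],
    [10,0,0,0,0],
    [10,0,0,0,0]
  ],
  "newtons": 20
}}

```text
clock: 6.82
position: [0.468, 0.2951, 0.0876]
ee_rot: [0.608, 3.082, 0.001]
force: [0.4, 1.5, -2.3]
width: 0.213
gripper_force: 20.0
```

>>> {"fn": "apply_moves", "kwargs": {
  "commands": [
    [10,0,0,0.05,0],
    [10,0,0,0.05,0],
    [10,0,0,0.08,0],
    [10,0,0,0,0]
  ]
}}

```text
clock: 7.32
position: [0.468, 0.2948, 0.099]
ee_rot: [0.609, 3.082, 0.0]
force: [0.1, 0.7, -1.0]
width: 0.209
gripper_force: 20.0
```

>>> {"fn": "apply_moves", "kwargs": {
  "commands": [
    [10,0,0,0.1,0],
    [10,0,0,0.1,0],
    [10,0,0,0.1,0],
    [10,0,0,0.2,0],
    [10,0,0,0.3,0],
    [10,0,0,0,0]
  ]
}}

```text
clock: 8.07
position: [0.4689, 0.2955, 0.1481]
ee_rot: [0.608, 3.08, 0.004]
force: [0.0, 0.9, -0.8]
width: 0.214
gripper_force: 20.0
```

>>> {"fn": "apply_moves", "kwargs": {
  "commands": [
    [10,0.26,-0.68,0,0],
    [10,0.27,-0.68,0,0],
    [10,0.27,-0.68,0,0],
    [10,0.27,-0.68,0,0],
    [10,0.27,-0.68,0,0],
    [10,0.26,-0.68,0,0],
    [10,0,0,0,0],
    [10,0,0,0,0],
    [10,0,0,0,0]
  ]
}}

```text
clock: 9.2
position: [0.5635, 0.0516, 0.1462]
ee_rot: [-0.605, -3.082, -0.001]
force: [-0.3, -0.8, -1.7]
width: 0.209
gripper_force: 20.0
```

```bash
python3 - <<'E'
from h import *
s,im,d=grab('wrist','w2.png'); P=wcloud(s,d); np.savez('w2.npz',d=d,P=P,im=im,pos=s['position'],rot=s['ee_rot'])
print(s['clock'],s['position'],s['ee_rot'],s['force'],s['width'])
S,im2,d2=grab('scene','s2.png');Q=cloud('scene',d2);m=masks(im2)[0]
q=Q[m&(d2>0)&(np.hypot(Q[...,0]-.4675,Q[...,1]-.2955)<.045)];print(len(q),np.percentile(q[:,2],[5,50,95]))
# dock top extents
t=P[(abs(P[...,2]-.04)<.004)&(np.hypot(P[...,0]-.535,P[...,1]-.048)<.07)]
r=cv2.minAreaRect(t[:,:2].astype(np.float32)*1000);print('dock',r,np.median(t[:,2]))
E
```

```text
9.2 [0.56345109 0.05155584 0.1462021 ] [-6.05320559e-01 -3.08202670e+00 -6.60117458e-04] [-0.28984768 -0.82253268 -1.68355403] 0.20864783634466705
133 [0.07019942 0.07155549 0.07287019]
dock ((531.9385986328125, 50.08680725097656), (80.93317413330078, 80.16634368896484), 7.683546543121338) 0.04001540930863301
```

View pics/w2.png

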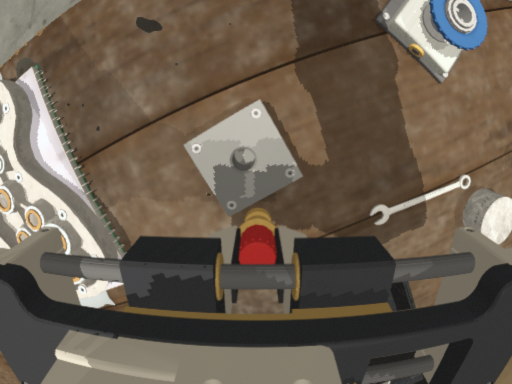

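The wrist view shows the nipple in the gripper and the dock hole at about (243,157), in clear view. The sleeve has sprung back up, with the ring at 0.0715.

```bash
python3 - <<'E'
from h import *
f=np.load('w2.npz');d,P,im=f['d'],f['P'],f['im'];s=dict(position=f['pos'],ee_rot=f['rot'])
v,u=np.nonzero((P[...,2]<.037)&(d>0)); 
k=(abs(u-243)<22)&(abs(v-157)<22); A=wplane(s,np.stack([u[k],v[k]],-1),.04)
A=A[np.hypot(A[:,0]-.532,A[:,1]-.05)<.02]
print(len(A),cv2.minEnclosingCircle(A[:,:2].astype(np.float32)*1000),cv2.minAreaRect(A[:,:2].astype(np.float32)*1000))
# nipple: points near tool axis in tool frame
R=cv2.Rodrigues(s['ee_rot'])[0]; q=(P-s['position'])@R; m=(d>0)&(np.hypot(q[...,0],q[...,1])<.02)&(q[...,2]>.004)&(q[...,2]<.06)
q=q[m]; 
for a in np.arange(.004,.05,.004):
    b=q[(q[:,2]>=a)&(q[:,2]<a+.004)]
    if len(b)>4: print(a.round(3),len(b),b[:,0].max().round(4),np.percentile(b[:,1],[2,98]).round(4))
print('axis world',R[:,0],R[:,1],R[:,2])
E
```

```text
408 ((531.7293090820312, 51.1492805480957), 10.968843460083008) ((531.337158203125, 50.709007263183594), (19.91994285583496, 20.647136688232422), 23.259891510009766)
0.004 17 0.0133 [-0.0104  0.0092]
0.012 11 0.0096 [-0.0035  0.0036]
0.016 26 0.0095 [-0.0059  0.0049]
0.024 127 0.0096 [-0.0078  0.0081]
0.028 46 0.0095 [-0.0081  0.0084]
0.032 12 0.0091 [-0.0072  0.0076]
axis world [-9.25716599e-01  3.78217149e-01  7.52992447e-04] [3.78217437e-01 9.25716745e-01 2.80475472e-04] [-5.90977084e-04  5.44435673e-04 -9.99999677e-01]
```

>>> {"fn": "apply_moves", "kwargs": {
  "commands": [
    [10,-0.26,-0.009,0,0],
    [10,-0.265,-0.009,0,0],
    [10,0,0,-0.4,0],
    [10,0,0,-0.4,0],
    [10,0,0,-0.25,0],
    [10,0,0,0,0],
    [10,0,0,0,0]
  ]
}}

```text
clock: 10.18
position: [0.5329, 0.0492, 0.0841]
ee_rot: [0.608, 3.081, 0.001]
force: [0.3, 0.3, -0.9]
width: 0.211
gripper_force: 20.0
```

```bash
python3 - <<'E'
from h import *
s=observe();print(s['position'],s['force'])
s,im,d=grab('scene'); b=im[200:300,270:400,::-1]
cv2.imwrite('pics/c2.png',cv2.resize(b,None,fx=5,fy=5,interpolation=cv2.INTER_CUBIC))
E
```

```text
[0.53293493 0.04919987 0.08407755] [ 0.27782531  0.25956423 -0.92519311]
```

View pics/c2.png

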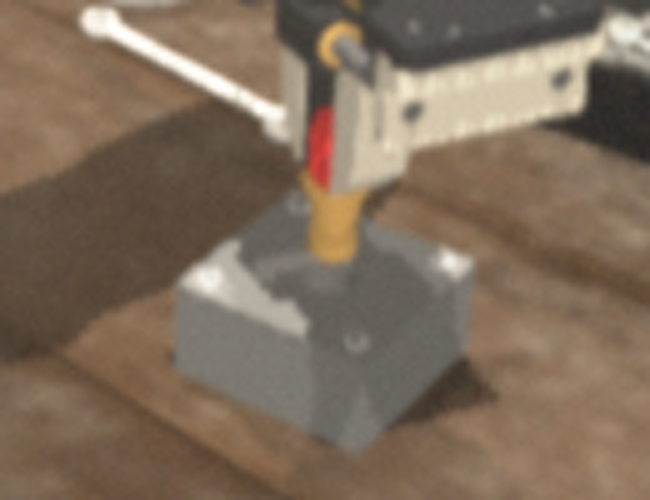

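The nipple hangs just above the hole, and the TCP is about 1.5 mm off. I correct that and lower slowly.

>>> {"fn": "apply_moves", "kwargs": {
  "commands": [
    [10,-0.018,0.022,0,0],
    [10,0,0,-0.05,0],
    [10,0,0,-0.05,0],
    [10,0,0,-0.05,0],
    [10,0,0,0,0]
  ]
}}

```text
clock: 10.85
position: [0.5311, 0.0503, 0.0741]
ee_rot: [-0.609, -3.081, 0.0]
force: [-0.3, 0.9, -1.3]
width: 0.208
gripper_force: 20.0
```

>>> {"fn": "apply_moves", "kwargs": {
  "commands": [
    [10,0,0,-0.05,0],
    [10,0,0,-0.05,0],
    [10,0,0,0,0]
  ]
}}

```text
clock: 11.22
position: [0.5311, 0.0503, 0.0682]
ee_rot: [-0.608, -3.082, 0.0]
force: [-0.1, -0.1, -1.4]
width: 0.21
gripper_force: 20.0
```

It's in the hole with no contact force. I continue down to about 0.046.

>>> {"fn": "apply_moves", "kwargs": {
  "commands": [
    [10,0,0,-0.06,0],
    [10,0,0,-0.06,0],
    [10,0,0,-0.06,0],
    [10,0,0,-0.06,0],
    [10,0,0,0,0]
  ]
}}

```text
clock: 11.85
position: [0.5311, 0.0503, 0.0537]
ee_rot: [-0.609, -3.081, 0.0]
force: [-0.6, 0.4, -2.3]
width: 0.211
gripper_force: 20.0
```

>>> {"fn": "apply_moves", "kwargs": {
  "commands": [
    [10,0,0,-0.04,0],
    [10,0,0,-0.04,0],
    [10,0,0,-0.02,0],
    [10,0,0,0,0]
  ]
}}

```text
clock: 12.35
position: [0.5313, 0.0504, 0.048]
ee_rot: [-0.609, -3.082, 0.0]
force: [0.3, -0.4, -1.7]
width: 0.212
gripper_force: 20.0
```

>>> {"fn": "apply_moves", "kwargs": {
  "commands": [
    [10,0,0,-0.02,0],
    [10,0,0,0,0]
  ]
}}

```text
clock: 12.6
position: [0.5313, 0.0504, 0.0468]
ee_rot: [-0.608, -3.082, -0.0]
force: [1.0, 0.2, -1.5]
width: 0.21
gripper_force: 20.0
```

>>> {"fn": "apply_moves", "kwargs": {
  "commands": [
    [10,0,0,-0.015,0],
    [10,0,0,0,0]
  ]
}}

```text
clock: 12.85
position: [0.5313, 0.0504, 0.0459]
ee_rot: [-0.608, -3.082, -0.0]
force: [-0.9, -0.9, -0.8]
width: 0.213
gripper_force: 20.0
```

>>> {"fn": "apply_moves", "kwargs": {
  "commands": [
    [10,0,0,-0.012,0],
    [10,0,0,0,0]
  ]
}}

```text
clock: 13.1
position: [0.5314, 0.0504, 0.0455]
ee_rot: [0.609, 3.082, 0.0]
force: [-2.0, 0.3, 3.5]
width: 0.212
gripper_force: 20.0
```

>>> {"fn": "apply_moves", "kwargs": {
  "commands": [
    [30,0,0,0,0],
    [48,0,0,0,0],
    [48,0,0,0,0],
    [48,0,0,0,0],
    [48,0,0,0.5,0],
    [48,0,0,0.6,0],
    [48,0,0,0.6,0],
    [48,0.3,0,0.4,0],
    [48,0.3,0,0,0],
    [48,0,0,0,0]
  ]
}}

```text
clock: 14.35
position: [0.5681, 0.0503, 0.1713]
ee_rot: [0.609, 3.081, 0.0]
force: [-1.1, -0.3, -0.1]
width: 0.48
gripper_force: 0.0
```

```bash
python3 - <<'E'
from h import *
s,im,d=grab('wrist','w3.png'); P=wcloud(s,d)
q=P[masks(im)[1]&(d>0)&(np.hypot(P[...,0]-.532,P[...,1]-.05)<.04)];print(len(q),np.percentile(q,[5,50,95],axis=0).round(4),s['clock'],s['force'])
t=q[q[:,2]>q[:,2].max()-.006];print(cv2.minEnclosingCircle(t[:,:2].astype(np.float32)*1000))
E
```

```text
400 [[0.5224 0.0427 0.0646]
 [0.5302 0.051  0.0678]
 [0.5385 0.0588 0.069 ]] 14.35 [-1.0959099  -0.34769589 -0.07737976]
((530.8784790039062, 50.49523162841797), 10.18850326538086)
```

View pics/w3.png

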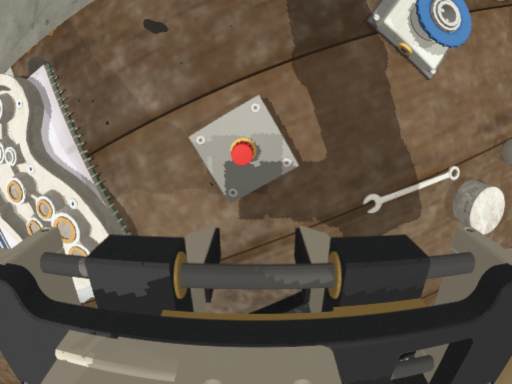

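The nipple stands upright at (243,152), with its head top at 0.068 (dock top at 0.040 plus 28 mm), so it is fully home. The sleeve is up and the bystanders are undisturbed.

```bash
python3 -c "
from cell import arm; print(arm.sign_off())"
```

```text
the job is handed in; nothing more can be done
None
```

Job handed in at about 14.4 s on the robot's clock: the nipple was released with about 8 N on the ring and stands fully home in the dock, the sleeve is back up, and I saw nothing else disturbed.

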